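Gather the knobs in the tipping dish and uncover it

ROBOT

A 6-joint arm with a two-finger parallel gripper is mounted at the origin on the work surface. World frame = base frame: x ahead of the robot, y to its left, z up, the work surface at z = 0. Lengths are in m, angles in rad, forces in N, time in s.
With the tool pointing down it reaches from about 0.375 to 0.9 m from the base axis. Payload 3.1 kg.
Tool frame: the origin (TCP) lies at the very end of the fingers, on their centre line; the grasp point (between the pads) lies 19 mm behind it (hold_point_z is the distance from the TCP to the grasp point, in m); z points along the fingers, x is the direction in which the jaws open and shut, and the axes are right-handed (so a half turn about z gives the same grasp; the last joint's range is limited). The gripper opens to 87 mm and grips with 3 to 60 N. Pads are 19 mm wide; open, the fingers measure 117 mm over their backs; the gripper's body (75 mm by 190 mm) begins 51 mm behind the grasp point.
Start: joints at [-1.47, 0.527, 1.433, -0, 1.181, -0.178], TCP at [0.173, -0.601, 0.223] pointing down, gripper open.
Joint ranges: [-3.08, 3.08], [-0.75, 2.2], [0.22, 2.44], [-1.43, 4.57], [0, 2.65], [-2.85, 2.85]. Speed limits (rad/s): [2.79, 2.79, 3.14, 3.14, 3.14, 3.14].

INTERFACE

Orientations are given as a unit quaternion [x, y, z, w].
In Python, from rig import * gives the robot as it stands.
- The arm moves only by the tool carry_out, never from a script. Its argument "deltas" is a list of rows, each a list of 7 numbers: the closure, from -1 (fully open) to 1 (shut), then the shift along the tool's x, y, z in units of 25 mm (1.0 is 25 mm), then the turn, a rotation vector about the tool's x, y, z in degrees. In form: [[jaw, x, y, z, rx, ry, rz], ...]. A call has 1 to 8 rows; each row is the pose to reach, as a shift and turn from the pose commanded when the call began, along the tool's axes at that moment; what a row does not reach only later rows make up. A row lasts 1/10 s, in which the tool goes at most 50 mm and 8.59 degrees, less where a joint would pass 70% of its speed; a pose out of reach is approached as far as the arm can. A call with a gripper value outside its range is refused whole. The fingers move at their own pace and stop on an object; "force" is the grip in N (left out, the last holds). Time passes only in rows, so rows that repeat a pose let the fingers close. It gives the time, the measured TCP pose, the force and the opening at its end, in the units of the state.
- get_obs(): the state, without advancing time (a new reading comes with each control period).
- camera(name): name is "scene" or "top" or "wrist"; returns (picture, depth): 400x640x3 uint8, red, green, blue; 400x640 float32, m along the optical axis (not along the pixel's ray), 0 where there is no reading.
- camera_info(name): a dict with "mtx" (3x3 intrinsics, pixels), "dist_coeffs" ([k1, k2, p1, p2, k3] as OpenCV has them; the pictures are not rectified), "origin" and "rotation" of the camera in the world. Camera axes: x right, y down, z forward; pixel columns grow to the right and rows downward; lengths in m; the calibration is good to about 2 mm. A picture is of the moment at which its call begins: read the wrist's pose just before it. camera_info takes no time and is no camera call; for the wrist camera it gives the pose at the moment of the call.
- hand_in(): hands the job in, once; it reports no verdict.
Trained networks look in the newest picture that a camera, given by its name, has taken for a name from the list of things; names that differ only in an ending like _2 or _b are one class to them, and where a whole thing is asked for, a point or a joint stands for the part that bears it (a point fixed in the world has none). Each returns a list of dicts, best first, with "score" (0 to 1); they miss things now and then, are a little off and sometimes report something else, mostly with a low value. They report only what shows in the picture. A call takes as long as a camera call. They do not tell look-alikes from the thing itself.
- spot_in(camera, target): "pixel" ([row, column] in pixels, amid what is visible of it).
The state is a dict: "time": time; "q": joint angles; "joint_velocities": joint speeds; "joint_torque": joint torques, N m; "position": TCP position; "tool_rot": TCP orientation; "ft_force": force on the tool from outside, world axes, zero at the start; "moment": the same for the moment, N m; "grip_width": finger opening in m.
Only numpy, scipy, OpenCV 4.12 (cv2) and the standard library are available. Lean on these libraries where they do the work, as an engineer would, in place of code of your own. Each camera call takes 0.05 s, during which the arm holds its last target.

TASK

The black control knobs for the yellow instrument lie scattered in the tipping dish. Keeping the loose lid on, tip the dish by pushing down on its yellow-walled side until all four knobs have slid up against the yellow wall, and let the dish come back level; then lift the lid off by its blue knob and set it down flat, knob up, in the middle of the cork mat, without dropping it. Leave the knobs in the dish and everything else on the table where it is.

Things in the scene. Friction and masses are not known exactly. Their poses are not given: they have to be found in the camera images.
- dish (a joint): tilt of the white dish on its fixed grey stand, rad: 0 = level (sprung to a stop), grows as the yellow-walled end goes down, to 0.50 at the other stop. Hinge line under the middle, along y, 52 mm above the table (lid's upper face 33 mm above it). 1.5 N down at 60 mm from it starts the tilt, 4 N reaches the stop; damped. Let go, it returns level in about 1 s. Knobs slide freely from about 0.40 rad
- dish_floor (a point): middle of the dish's inner floor, 57 mm above the table when level, 5 mm above the hinge line; its axes tilt with the dish: x points to the yellow end wall, y along the hinge, z up out of the dish. Inside 142 (x) by 96 (y) by 24 mm deep, walls 4 mm thick. A yellow tab, 80 mm wide, sticks out 31 mm from the stand's foot below the yellow wall
- dish_rim (a point): middle of the dish's open top at rim height, 81 mm above the table when level, 24 mm above dish_floor; axes as dish_floor
- lid_knob (a point): grip point of the clear loose lid: on the axis of its blue round knob (24 mm across, 32 mm tall, in the lid's middle), 22 mm above the lid's upper face and 10 mm below the knob's top; z up out of the lid. On the dish it is 26 mm above dish_rim, and the lid's upper face 4 mm above dish_rim
- lid_under (a point): middle of the lid plate's underside, 26 mm below lid_knob (4 mm above the foot of the rib, on which the lid stands when put on a flat surface); meets dish_rim when the lid is seated
- cap1_center (a point): one of four loose black control knobs, an upright disc 18 mm across and 12 mm high; this is its centre
- cap2_center (a point): one of four loose black control knobs, an upright disc 18 mm across and 12 mm high; this is its centre
- cap3_center (a point): one of four loose black control knobs, an upright disc 18 mm across and 12 mm high; this is its centre
- cap4_center (a point): one of four loose black control knobs, an upright disc 18 mm across and 12 mm high; this is its centre
- mat_top (a point): middle of the cork mat's top, 3 mm above the table; mat 180 (its x) by 150 by 3 mm, fixed to the table; x and y lie along its sides
- battery: black power bank, 100x62x22 mm ; bystander, to be left alone; origin under its middle on the table
- tape: blue roll of tape lying flat, 90 mm across, 24 mm high ; bystander, to be left alone; origin under its middle on the table
- driver: red-handled screwdriver lying flat ; bystander, to be left alone; origin under its middle on the table
- mug: white mug, 80 mm across, 90 mm high ; bystander, to be left alone; origin under its middle on the table
- glue: white glue bottle with orange cap, 44 mm across, 110 mm high ; bystander, to be left alone; origin under its middle on the table
- stick: red memory stick, 56x18x9 mm ; bystander, to be left alone; origin under its middle on the table
- lid: the lid: clear plate 154 by 108 by 4 mm, 0.08 to 0.15 kg, long side along its x (along the dish's x at the start); a rib 4 mm deep under it sits with 2 mm play each side inside the dish rim. Pressed on 45 to 70 mm from its middle along x it stays seated; past 75 mm it would tip off the rim. Origin in the middle of the rib's foot, 30 mm below lid_knob
Not all that is in view belongs to the job. Of the things that look like the lid, the largest one is meant.

How it is judged:
On the way:
1. all four knobs lie in the third of the dish nearest the yellow wall, with the lid still seated (x of cap1_center in the frame of dish_floor between 0.024 and 0.075 m and z of cap1_center in the frame of dish_floor between 0 and 0.03 m and x of cap2_center in the frame of dish_floor between 0.024 and 0.075 m and z of cap2_center in the frame of dish_floor between 0 and 0.03 m and x of cap3_center in the frame of dish_floor between 0.024 and 0.075 m and z of cap3_center in the frame of dish_floor between 0 and 0.03 m and x of cap4_center in the frame of dish_floor between 0.024 and 0.075 m and z of cap4_center in the frame of dish_floor between 0 and 0.03 m and distance between lid_under and dish_rim below 0.008 m), for 0.2 s.
At the end, for the whole second after the job is handed in: All four knobs lie on the dish floor with their centres in the third of the dish nearest the yellow wall (more than 24 mm past the middle), the dish is level (within 0.05 rad), and the lid lies still and flat, knob up, on the cork mat with its middle within 35 mm of the mat's middle (x of cap1_center in the frame of dish_floor between 0.024 and 0.075 m and z of cap1_center in the frame of dish_floor between 0 and 0.03 m and x of cap2_center in the frame of dish_floor between 0.024 and 0.075 m and z of cap2_center in the frame of dish_floor between 0 and 0.03 m and x of cap3_center in the frame of dish_floor between 0.024 and 0.075 m and z of cap3_center in the frame of dish_floor between 0 and 0.03 m and x of cap4_center in the frame of dish_floor between 0.024 and 0.075 m and z of cap4_center in the frame of dish_floor between 0 and 0.03 m and horizontal distance between lid_under and mat_top below 0.035 m and z of lid_under in the frame of mat_top below 0.01 m and angle between lid_under's own z axis and vertical below 0.08 rad and linear speed of lid below 0.02 m/s and value of joint dish below 0.05 rad); the robot touches nothing.
It fails at once if the lid comes off the dish (more than 20 mm out of place) while the dish is tipped more than 0.12 rad (value of joint dish above 0.12 rad and distance between lid_under and dish_rim above 0.02 m).
It fails at once if the lid is dropped (falls freely faster than 0.7 m/s, some 25 mm) (linear speed of lid above 0.7 m/s and contact force between the fingers and lid below 0.05 N).
It fails at once if a bystander is moved more than 30 mm (distance of any of battery, tape, driver, mug, glue, stick from where it was at the start of the episode above 0.03 m).
It also fails if it takes over 59 s, if anything falls off the work surface, if the arm or the gripper's body presses on something with over 40 N, if the wrist force passes 120 N, or if a joint passes its speed limit or range.

## Working session

There is one attempt and no reset: what is moved stays moved. The work goes in short steps, Python scripts to look and compute and a tool call to move; the robot and the scene stay as the last step left them, time stands still between calls to the robot, and variables do not carry over. Pictures are saved under pics/ and viewed, and the job is handed in when it is done.

Besides the shell and the picture viewer there is one more tool, called after "Request:" in YAML: its name, and indented under it one key for each argument. carry_out: Moves the arm, as the interface text tells. Its arguments: {"type":"object","properties":{"deltas":{"type":"array"},"force":{"type":"number"}},"required":["deltas"]}

```bash
mkdir -p pics; ls
cat > h.py <<'E'
from rig import *
import numpy as np, cv2
def snap(name,fn):
    p,d=camera(name); i=camera_info(name)
    cv2.imwrite('pics/'+fn+'.png',cv2.cvtColor(p,cv2.COLOR_RGB2BGR)); np.savez('pics/'+fn+'.npz',p=p,d=d,**{k:np.array(v) for k,v in i.items()})
    return p,d,i
def ray(i,r,c):
    u=cv2.undistortPoints(np.array([[[c,r]]],float),np.array(i['mtx']),np.array(i['dist_coeffs']))[0,0]
    return np.array(i['origin']),np.array(i['rotation'])@np.array([u[0],u[1],1.])
def atz(i,r,c,z):
    o,v=ray(i,r,c); return o+v*(z-o[2])/v[2]
def dep(i,d,r,c):
    o,v=ray(i,r,c); return o+v*d[int(round(r)),int(round(c))]
E
python3 - <<'E'
from h import *
o=get_obs();print(o)
for n in ('top','scene'):
    p,d,i=snap(n,n+'0'); print(i['origin'],i['rotation'])
    for t in ['lid_knob','lid','dish','mat_top','cap1_center','battery','tape','driver','mug','glue','stick']:
        try:
            for s in spot_in(n,t)[:5]:
                r,c=s['pixel']; print(n,t,round(s['score'],2),r,c,dep(i,d,r,c).round(3))
        except Exception as e: print(t,e)
E
```

```text
pics
{'time': 0.0, 'q': array([-1.46948319e+00,  5.28491306e-01,  1.43389011e+00, -1.18668489e-05,
        1.18137221e+00, -1.78500128e-01]), 'joint_velocities': array([-0.0004476 , -0.00124379, -0.00080769, -0.00094687,  0.00059685,
       -0.00065858]), 'joint_torque': array([ 1.27501571e-04, -4.40043247e+01, -1.76593262e+01,  6.34314143e-02,
        5.82387589e-02, -1.71334655e-04]), 'position': array([ 0.1725609 , -0.59995506,  0.22156005]), 'tool_rot': array([ 7.98805055e-01, -6.01588993e-01, -7.37998180e-04, -7.89202261e-04]), 'ft_force': array([-0.93712395, -0.74014923,  0.19922789]), 'moment': array([ 0.01415256, -0.01342337,  0.07931637]), 'grip_width': 0.0872043843213812}
[0.30975219 0.01364048 1.22425733] [ 0.71124174 -0.69608895  0.07479283 -0.06325653]
lid_knob matmul: Input operand 1 has a mismatch in its core dimension 0, with gufunc signature (n?,k),(k,m?)->(n?,m?) (size 3 is different from 4)
lid matmul: Input operand 1 has a mismatch in its core dimension 0, with gufunc signature (n?,k),(k,m?)->(n?,m?) (size 3 is different from 4)
mat_top matmul: Input operand 1 has
[... 1799 characters left out ...]
ut operand 1 has a mismatch in its core dimension 0, with gufunc signature (n?,k),(k,m?)->(n?,m?) (size 3 is different from 4)
driver matmul: Input operand 1 has a mismatch in its core dimension 0, with gufunc signature (n?,k),(k,m?)->(n?,m?) (size 3 is different from 4)
mug matmul: Input operand 1 has a mismatch in its core dimension 0, with gufunc signature (n?,k),(k,m?)->(n?,m?) (size 3 is different from 4)
glue matmul: Input operand 1 has a mismatch in its core dimension 0, with gufunc signature (n?,k),(k,m?)->(n?,m?) (size 3 is different from 4)
stick matmul: Input operand 1 has a mismatch in its core dimension 0, with gufunc signature (n?,k),(k,m?)->(n?,m?) (size 3 is different from 4)
```

Rotation is a quaternion; fix.

```bash
sed -i "s/np.array(i\['rotation'\])@/R.from_quat(i['rotation']).as_matrix()@/; s/^import numpy/from scipy.spatial.transform import Rotation as R\nimport numpy/" h.py
python3 - <<'E'
from h import *
print(get_obs()['time'])
L={'top':['lid_knob','lid','mat_top'],'scene':['lid_knob','lid']}
for n in ('top','scene'):
    p,d,i=snap(n,n+'0')
    for t in L[n]:
            for s in spot_in(n,t)[:5]:
                r,c=s['pixel']; print(n,t,round(s['score'],2),r,c,dep(i,d,r,c).round(3))
E
```

```text
1.2
top lid_knob 0.88 150.7 256.7 [0.715 0.201 0.02 ]
top lid_knob 0.81 280.6 223.7 [0.274 0.288 0.004]
top lid_knob 0.61 211.8 257.1 [0.486 0.175 0.115]
top lid 0.78 278.6 222.0 [0.281 0.289 0.027]
top lid 0.75 237.9 314.8 [ 0.418 -0.006  0.022]
top lid 0.68 149.1 255.7 [0.718 0.204 0.028]
scene lid_knob 0.92 282.6 301.9 [0.722 0.209 0.031]
scene lid_knob 0.88 223.7 363.3 [0.502 0.184 0.089]
scene lid_knob 0.79 233.6 441.5 [0.288 0.296 0.007]
scene lid 0.75 221.8 366.3 [0.495 0.188 0.095]
scene lid 0.68 231.9 441.3 [0.289 0.294 0.013]
scene lid 0.66 285.5 299.7 [0.728 0.206 0.02 ]
```

View pics/top0.png

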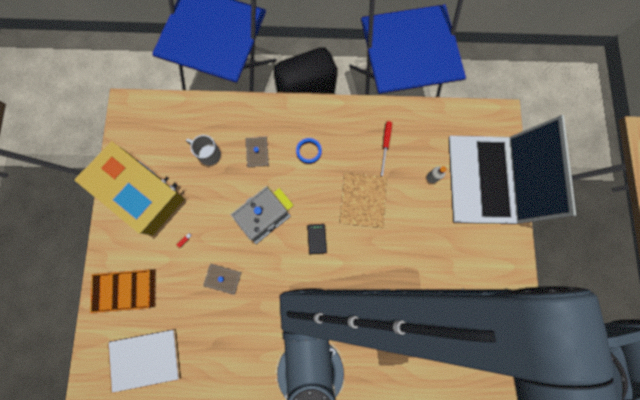

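View pics/scene0.png

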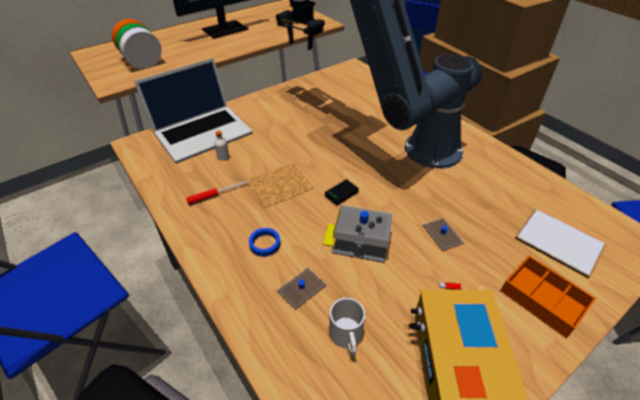

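Three lid-like things in the top view: (151,257) and (280,223) are small plates lying on the table, and (212,257) is the largest one, on the grey dish with the yellow tab. The mat is at (199,363). I'll confirm this in an enlarged crop.

Run:
```python
from h import *
z=np.load('pics/top0.npz'); p=z['p'][120:300,200:400]
cv2.imwrite('pics/c1.png',cv2.cvtColor(cv2.resize(p,None,fx=4,fy=3.3,interpolation=cv2.INTER_CUBIC),cv2.COLOR_RGB2BGR))
z=np.load('pics/scene0.npz'); p=z['p'][180:280,310:410]
cv2.imwrite('pics/c2.png',cv2.cvtColor(cv2.resize(p,None,fx=6,fy=6,interpolation=cv2.INTER_CUBIC),cv2.COLOR_RGB2BGR))
i={k:z[k] for k in z.files}
```

```text
(no output)
```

View pics/c1.png

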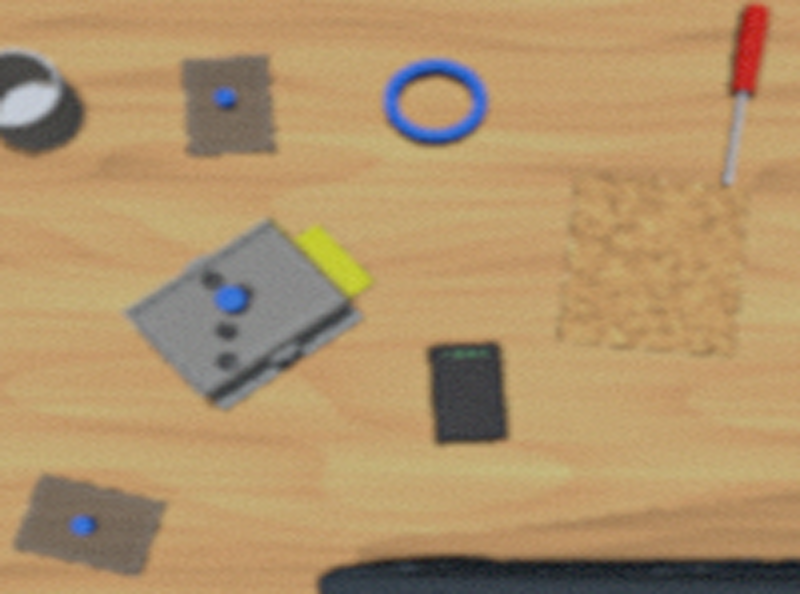

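View pics/c2.png

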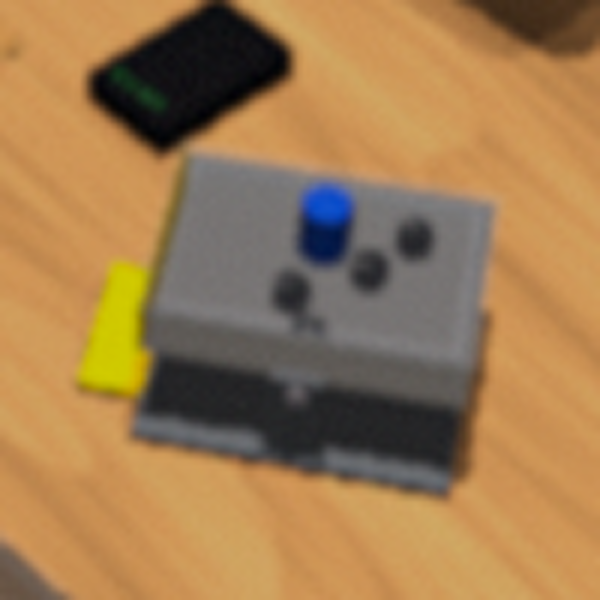

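Run:
```python
from h import *
for n in('top','scene'):
    z=np.load(f'pics/{n}0.npz'); p=z['p'];d=z['d'];i={k:z[k] for k in z.files}
    H,W=d.shape; cc,rr=np.meshgrid(np.arange(W),np.arange(H))
    u=cv2.undistortPoints(np.stack([cc,rr],-1).reshape(-1,1,2).astype(float),i['mtx'],i['dist_coeffs']).reshape(-1,2)
    v=np.c_[u,np.ones(len(u))]@R.from_quat(i['rotation']).as_matrix().T
    P=(i['origin']+v*d.reshape(-1,1)).reshape(H,W,3)
    m=(abs(P[...,0]-.49)<.13)&(abs(P[...,1]-.185)<.13)
    hs=P[...,2][m&(P[...,2]>.04)]; print(n,np.histogram(hs,bins=np.arange(.04,.13,.01)))
    lm=m&(abs(P[...,2]-.085)<.015)
    Q=P[lm][:,:2].astype(np.float32); rect=cv2.minAreaRect(Q*1000); print('lid',len(Q),Q.mean(0),np.median(P[lm][:,2]),rect, cv2.boxPoints(rect).round(0).tolist())
    hsv=cv2.cvtColor(p,cv2.COLOR_RGB2HSV)
    b=m&(hsv[...,0]>100)&(hsv[...,0]<130)&(hsv[...,1]>140)
    print('blue',b.sum(),rr[b].mean(),cc[b].mean(),np.median(P[b],0),[atz(i,rr[b].mean(),cc[b].mean(),h).round(4) for h in(.101,.117)])
    yl=m&(hsv[...,0]>22)&(hsv[...,0]<35)&(hsv[...,1]>200)
    print('yellow',yl.sum(),np.median(P[yl],0))
    tz=(v*((0.003-i['origin'][2])/v[:,2:])+i['origin']).reshape(H,W,3)
    print('table z med',np.median(P[...,2][(abs(P[...,0]-.6)<.02)&(abs(P[...,1])<.05)]))
for r,c in [(173,573),(190,750),(355,735),(340,558)]:
    z=np.load('pics/top0.npz');i={k:z[k] for k in z.files}
    print('mat',atz(i,120+r/3.3,200+c/4,.003).round(4))
```

```text
top (array([   4,   29,   30,   65, 1514,    8,    5,   45]), array([0.04, 0.05, 0.06, 0.07, 0.08, 0.09, 0.1 , 0.11, 0.12]))
lid 1587 [0.48921415 0.17648216] 0.0836562347210783 ((490.7176208496094, 176.73648071289062), (108.77471923828125, 154.079345703125), 40.73591995239258) [[399.0, 200.0], [500.0, 83.0], [582.0, 154.0], [482.0, 271.0]]
blue 42 210.04761904761904 257.64285714285717 [0.4916482  0.17348073 0.11476706] [array([0.4936, 0.1757, 0.101 ]), array([0.491 , 0.1734, 0.117 ])]
yellow 0 [nan nan nan]
table z med -0.0011655159586129171
scene (array([  19,   88,  152,  121, 1580,   22,   22,   58]), array([0.04, 0.05, 0.06, 0.07, 0.08, 0.09, 0.1 , 0.11, 0.12]))
lid 1723 [0.49999103 0.1819377 ] 0.08520539324779286 ((494.6182861328125, 175.79302978515625), (111.91354370117188, 154.3999481201172), 40.4410400390625) [[402.0, 198.0], [502.0, 81.0], [587.0, 153.0], [487.0, 271.0]]
blue 80 216.275 364.0375 [0.49858029 0.18072679 0.11606337] [array([0.4899, 0.1722, 0.101 ]), array([0.5007, 0.1829, 0.117 ])]
yellow 185 [0.56470753 0.11381015 0.00842432]
table z med 0.00041519034434533975
mat [ 0.6493 -0.101   0.003 ]
mat [ 0.6345 -0.2555  0.003 ]
mat [ 0.4593 -0.2394  0.003 ]
mat [ 0.4714 -0.0891  0.003 ]
  return _methods._mean(a, axis=axis, dtype=dtype,
  ret = um.true_divide(
```

```bash
cat >> h.py <<'E'
def yaw():
    x=R.from_quat(get_obs()['tool_rot']).as_matrix()[:,0]; return np.degrees(np.arctan2(x[1],x[0]))
def go(pos,yw):
    o=get_obs(); M=R.from_quat(o['tool_rot']); 
    c,s=np.cos(np.radians(yw)),np.sin(np.radians(yw))
    T=R.from_matrix(np.array([[c,s,0],[s,-c,0],[0,0,-1.]]))
    print('t',round(o['time'],2),'pos',o['position'].round(4),'yaw',round(yaw(),2),'F',o['ft_force'].round(2))
    print('shift',(M.inv().apply(np.array(pos)-o['position'])/.025).round(3),'rot',np.degrees((M.inv()*T).as_rotvec()).round(2))
E
python3 -c "
from h import *
go([.46,-.30,.26],-10)"
```

```text
t 1.55 pos [ 0.1726 -0.6007  0.2225] yaw -73.97 F [-0.16  0.25 -0.45]
shift [ -8.384 -14.369  -1.498] rot [ -0.     0.   -63.97]
```

Request:
carry_out:
  deltas:
    - [1,-8.4,-14.4,-1.5,0,0,-64]
    - [1,-8.4,-14.4,-1.5,0,0,-64]
    - [1,-8.4,-14.4,-1.5,0,0,-64]
    - [1,-8.4,-14.4,-1.5,0,0,-64]
    - [1,-8.4,-14.4,-1.5,0,0,-64]
    - [1,-8.4,-14.4,-1.5,0,0,-64]
    - [1,-8.4,-14.4,-1.5,0,0,-64]
    - [1,-8.4,-14.4,-1.5,0,0,-64]
  force: 20

```text
time: 2.35
position: [0.4491, -0.3111, 0.2588]
tool_rot: [0.996, -0.085, 0.0, 0.0]
ft_force: [0.3, -0.6, 0.4]
grip_width: 0.031
```

```bash
python3 -c "
from h import *
go([.47,0.08,.26],40.8)"
```

```text
t 2.35 pos [ 0.4491 -0.3111  0.2588] yaw -9.74 F [ 0.3  -0.57  0.36]
shift [ -1.824 -15.561  -0.054] rot [ 3.000e-02 -2.000e-02 -5.054e+01]
```

Request:
carry_out:
  deltas:
    - [1,-1.8,-15.5,0,0,0,-50.5]
    - [1,-1.8,-15.5,0,0,0,-50.5]
    - [1,-1.8,-15.5,0,0,0,-50.5]
    - [1,-1.8,-15.5,0,0,0,-50.5]
    - [1,-1.8,-15.5,0,0,0,-50.5]
    - [1,-1.8,-15.5,0,0,0,-50.5]
    - [1,-1.8,-15.5,0,0,0,-50.5]
    - [1,-1.8,-15.5,0,0,0,-50.5]

```text
time: 3.15
position: [0.4704, 0.0793, 0.2587]
tool_rot: [0.938, 0.347, 0.0, -0.0]
ft_force: [0.5, -0.5, -0.0]
grip_width: 0.0003
```

```bash
python3 -c "
from h import *
go([.5309,0.131,.11],40.8)
p,d,i=snap('wrist','w1'); print(i['origin'])
snap('scene','s1')
go([.5309,0.131,.11],40.8)"
```

```text
t 3.15 pos [0.4704 0.0793 0.2587] yaw 40.6 F [ 0.45 -0.49 -0.01]
shift [3.179e+00 4.000e-03 5.951e+00] rot [ 0.01 -0.04 -0.2 ]
[0.42437793 0.13591659 0.42153108]
t 3.25 pos [0.4702 0.0811 0.2586] yaw 40.9 F [-0.35 -0.03  0.  ]
shift [3.132 0.088 5.95 ] rot [-0.05 -0.09  0.1 ]
```

View pics/w1.png

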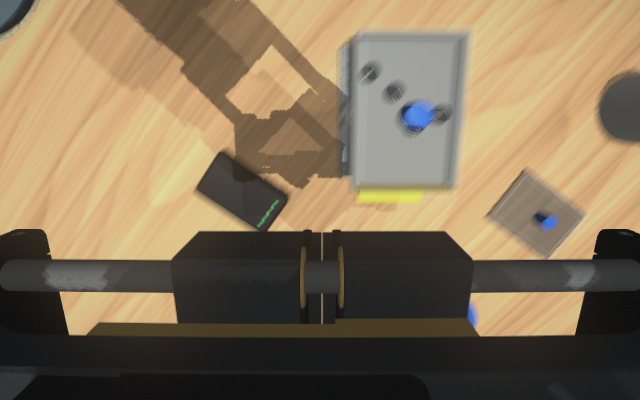

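View pics/s1.png

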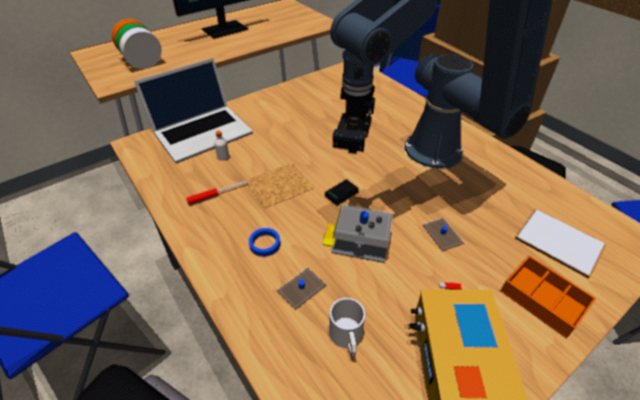

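The wrist view shows the dish with the blue knob at (row 115, col 418), the yellow wall at row ~190, and three dark caps plus one partly hidden behind the knob. I'll cross-check the lid pose from this view.

Run:
```python
from h import *
p,d,i=snap('wrist','w2')
hsv=cv2.cvtColor(p,cv2.COLOR_RGB2HSV)
H,W=d.shape; cc,rr=np.meshgrid(np.arange(W),np.arange(H))
u=cv2.undistortPoints(np.stack([cc,rr],-1).reshape(-1,1,2).astype(float),np.array(i['mtx']),np.array(i['dist_coeffs'])).reshape(-1,2)
P=(np.array(i['origin'])+(np.c_[u,np.ones(len(u))]@R.from_quat(i['rotation']).as_matrix().T)*d.reshape(-1,1)).reshape(H,W,3)
lm=(abs(P[...,2]-.085)<.006)&(rr<215); Q=P[lm][:,:2].astype(np.float32)
print(len(Q),np.median(P[lm][:,2]),cv2.minAreaRect(Q*1000))
lo,hi=np.percentile((Q-[.492,.176])@np.array([[.653,.757],[-.757,.653]]),[.5,99.5],axis=0);print(lo,hi)
kt=(P[...,2]>.11)&(P[...,2]<.125)&(rr<215); print('knob',kt.sum(),np.median(P[kt],0))
go([.5309,0.131,.11],40.8)
```

```text
18012 0.0850628105406615 ((493.1726989746094, 172.79090881347656), (108.16421508789062, 154.1999969482422), 40.44329833984375)
[-0.07292197 -0.05477994] [0.07933553 0.05183447]
knob 632 [0.4924593  0.1727032  0.11690537]
t 3.3 pos [0.4704 0.0789 0.2585] yaw 40.83 F [ 0.6   0.67 -0.01]
shift [3.192e+00 3.000e-03 5.942e+00] rot [ 0.02 -0.01  0.03]
```

Run:
```python
from h import *
go([.5316,0.1275,.10],40.44)
```

```text
t 3.3 pos [0.4704 0.0789 0.2585] yaw 40.83 F [ 0.6   0.67 -0.01]
shift [3.122 0.128 6.342] rot [ 0.02 -0.01  0.39]
```

Request:
carry_out:
  deltas:
    - [1,3.12,0.13,0,0,0,0.4]
    - [1,3.12,0.13,0,0,0,0.4]
    - [1,3.12,0.13,3.2,0,0,0.4]
    - [1,3.12,0.13,5,0,0,0.4]
    - [1,3.12,0.13,6.3,0,0,0.4]
    - [1,3.12,0.13,6.3,0,0,0.4]

```text
time: 3.9
position: [0.5279, 0.1232, 0.0956]
tool_rot: [0.94, 0.342, -0.006, -0.002]
ft_force: [-1.2, 0.6, -0.2]
grip_width: 0.0007
```

Run:
```python
from h import *
go([.5316,0.1275,.085],40.44)
snap('scene','s2')
import numpy as np
for th in np.arange(0,.51,.05):
    s,h=.05,.033
    print(round(th,2),'outward',round((s*np.cos(th)+h*np.sin(th)-s)/.025,3),'down',round((h-(-s*np.sin(th)+h*np.cos(th)))/.025,3))
```

```text
t 3.9 pos [0.5279 0.1232 0.0956] yaw 40.04 F [-1.19  0.6  -0.22]
shift [ 0.23  -0.033  0.423] rot [-0.43  0.58 -0.41]
0.0 outward 0.0 down 0.0
0.05 outward 0.063 down 0.102
0.1 outward 0.122 down 0.206
0.15 outward 0.175 down 0.314
0.2 outward 0.222 down 0.424
0.25 outward 0.264 down 0.536
0.3 outward 0.301 down 0.65
0.35 outward 0.331 down 0.766
0.4 outward 0.356 down 0.883
0.45 outward 0.375 down 1.001
0.5 outward 0.388 down 1.12
```

Request:
carry_out:
  deltas:
    - [1,0,0,0.3,0,0,0]
    - [1,0,0,0.5,0,0,0]
    - [1,0,0,0.6,0,0,0]
    - [1,0,0,0.6,0,0,0]

```text
time: 4.35
position: [0.5329, 0.1249, 0.0872]
tool_rot: [0.939, 0.343, 0.001, 0.0]
ft_force: [0.7, 0.0, -0.1]
grip_width: 0.0002
```

Run:
```python
from h import *
go([.5316,0.1275,.085],40.44)
```

```text
t 4.35 pos [0.5329 0.1249 0.0872] yaw 40.13 F [ 0.69  0.02 -0.09]
shift [ 0.026 -0.112  0.086] rot [ 0.09 -0.11 -0.31]
```

Request:
carry_out:
  deltas:
    - [1,0,-0.1,0.02,0,0,0]
    - [1,0,-0.08,0.1,0,0,0]
    - [1,0,-0.02,0.2,0,0,0]
    - [1,0,0.02,0.3,0,0,0]
    - [1,0,0.07,0.4,0,0,0]
    - [1,0,0.12,0.5,0,0,0]
    - [1,0,0.12,0.5,0,0,0]

```text
time: 5.05
position: [0.5347, 0.1226, 0.0731]
tool_rot: [0.939, 0.343, 0.0, 0.0]
ft_force: [0.6, 0.2, 2.2]
grip_width: 0.0001
```

Run:
```python
from h import *
go([.5316,0.1275,.085],40.44)
p,d,i=snap('scene','s3'); cv2.imwrite('pics/s3c.png',cv2.cvtColor(cv2.resize(p[170:290,290:430],None,fx=5,fy=5,interpolation=cv2.INTER_CUBIC),cv2.COLOR_RGB2BGR))
p,d,i=snap('wrist','w3')
```

```text
t 5.05 pos [0.5347 0.1226 0.0731] yaw 40.11 F [0.64 0.22 2.22]
shift [ 0.033 -0.23  -0.476] rot [ 0.03 -0.05 -0.33]
```

View pics/s3c.png

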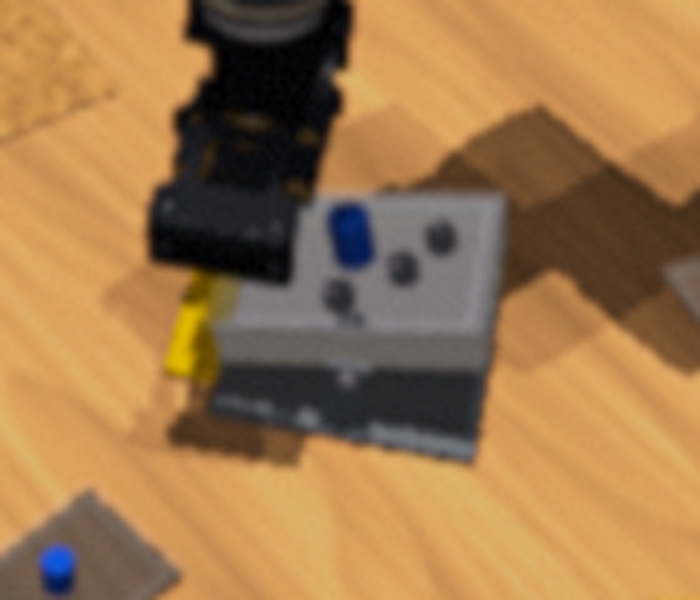

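View pics/w3.png

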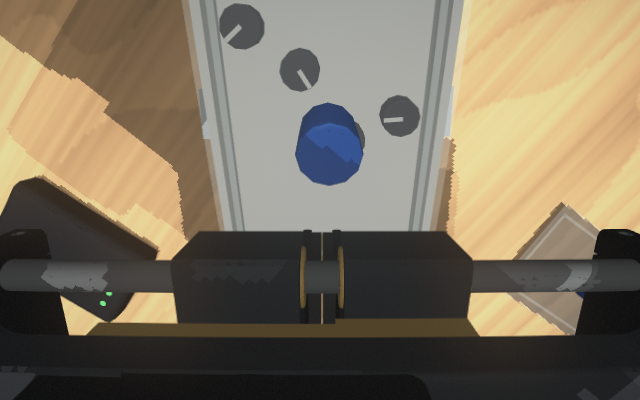

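Tilt is going well: the lid is seated, the dish is at roughly 0.2 rad, and the force is 2.2 N. Continuing.

Request:
carry_out:
  deltas:
    - [1,0,0.04,0.12,0,0,0]
    - [1,0,0.07,0.24,0,0,0]
    - [1,0,0.1,0.36,0,0,0]
    - [1,0,0.12,0.46,0,0,0]
    - [1,0,0.13,0.55,0,0,0]
    - [1,0,0.13,0.55,0,0,0]
    - [1,0,0.13,0.55,0,0,0]

```text
time: 5.85
position: [0.5366, 0.1201, 0.0596]
tool_rot: [0.939, 0.343, 0.0, 0.0]
ft_force: [1.9, -0.8, 4.0]
grip_width: 0.0005
```

Run:
```python
from h import *
go([.5316,0.1275,.085],40.44)
p,d,i=snap('scene','s4'); cv2.imwrite('pics/s4c.png',cv2.cvtColor(cv2.resize(p[170:290,290:430],None,fx=5,fy=5,interpolation=cv2.INTER_CUBIC),cv2.COLOR_RGB2BGR))
p,d,i=snap('wrist','w4')
```

```text
t 5.85 pos [0.5366 0.1201 0.0596] yaw 40.13 F [ 1.93 -0.78  4.02]
shift [ 0.038 -0.355 -1.015] rot [ 0.04 -0.04 -0.31]
```

View pics/s4c.png

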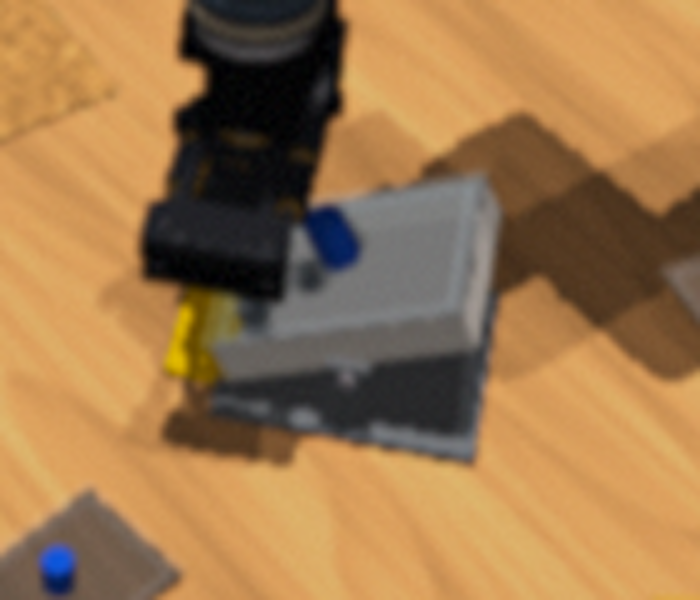

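View pics/w4.png

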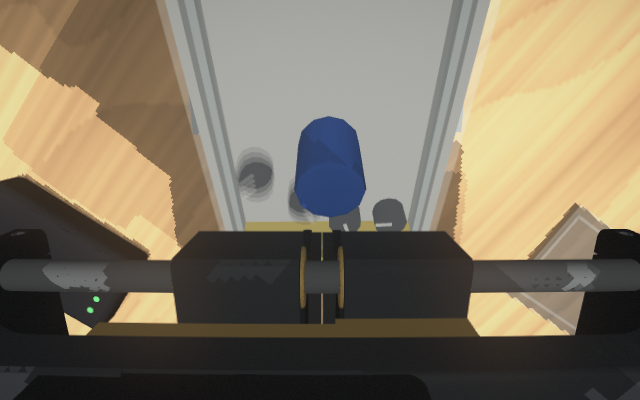

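Knobs are sliding: two are at the yellow wall at (217,345) and (215,388), and the other two are blurred in motion. I'll hold and look again.

Request:
carry_out:
  deltas:
    - [1,0,0.0,0.03,0,0,0]
    - [1,0,0,0.06,0,0,0]
    - [1,0,0,0.06,0,0,0]
    - [1,0,0,0.06,0,0,0]
    - [1,0,0,0.06,0,0,0]
    - [1,0,0,0.06,0,0,0]
    - [1,0,0,0.06,0,0,0]
    - [1,0,0,0.06,0,0,0]

```text
time: 6.75
position: [0.5366, 0.1201, 0.0583]
tool_rot: [0.939, 0.343, 0.0, 0.0]
ft_force: [4.9, -2.4, 2.4]
grip_width: 0.0007
```

Run:
```python
from h import *
go([.5316,0.1275,.085],40.44)
p,d,i=snap('wrist','w5')
```

```text
t 6.75 pos [0.5366 0.1201 0.0583] yaw 40.13 F [ 4.9  -2.45  2.37]
shift [ 0.038 -0.355 -1.069] rot [ 0.04 -0.04 -0.31]
```

View pics/w5.png

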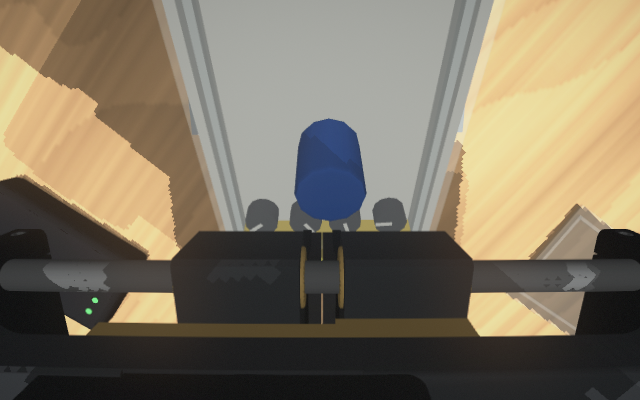

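All four knobs are in a row against the yellow wall, at row ~215, cols 262, 303, 345 and 388. I'll return along the same arc.

Request:
carry_out:
  deltas:
    - [1,0,0.03,-0.1,0,0,0]
    - [1,0,0.02,-0.22,0,0,0]
    - [1,0,0,-0.34,0,0,0]
    - [1,0,-0.03,-0.46,0,0,0]
    - [1,0,-0.06,-0.58,0,0,0]
    - [1,0,-0.1,-0.7,0,0,0]
    - [1,0,-0.15,-0.8,0,0,0]
    - [1,0,-0.18,-0.9,0,0,0]

```text
time: 7.6
position: [0.5325, 0.1237, 0.0807]
tool_rot: [0.939, 0.343, -0.001, -0.0]
ft_force: [-0.0, 0.3, 0.3]
grip_width: 0.0004
```

Request:
carry_out:
  deltas:
    - [1,0,-0.04,-0.1,0,0,0]
    - [1,0,-0.06,-0.2,0,0,0]
    - [1,0,-0.06,-0.3,0,0,0]
    - [1,0,-0.06,-0.5,0,0,0]
    - [1,0,-0.06,-1.0,0,0,0]
    - [1,0,-0.06,-2.0,0,0,0]
    - [1,0,1,-3.4,0,0,0]
    - [1,0,2,-5.0,0,0,0]

```text
time: 8.4
position: [0.5647, 0.0853, 0.2069]
tool_rot: [0.939, 0.344, -0.001, -0.0]
ft_force: [1.4, -0.6, -0.4]
grip_width: 0.0005
```

Run:
```python
from h import *
snap('wrist','w6')
p,d,i=snap('scene','s6'); cv2.imwrite('pics/s6c.png',cv2.cvtColor(cv2.resize(p[170:290,290:430],None,fx=5,fy=5,interpolation=cv2.INTER_CUBIC),cv2.COLOR_RGB2BGR))
go([.4930,.1728,.20],40.44)
```

```text
t 8.5 pos [0.5723 0.0831 0.2127] yaw 40.01 F [-0.08  0.    0.13]
shift [-0.129 -4.792  0.447] rot [ 0.69 -0.67 -0.43]
```

View pics/w6.png

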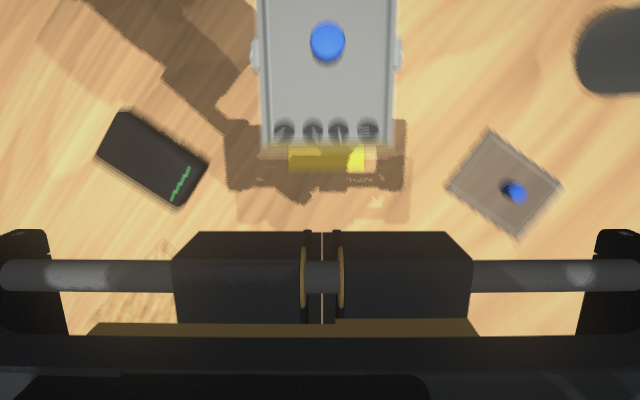

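View pics/s6c.png

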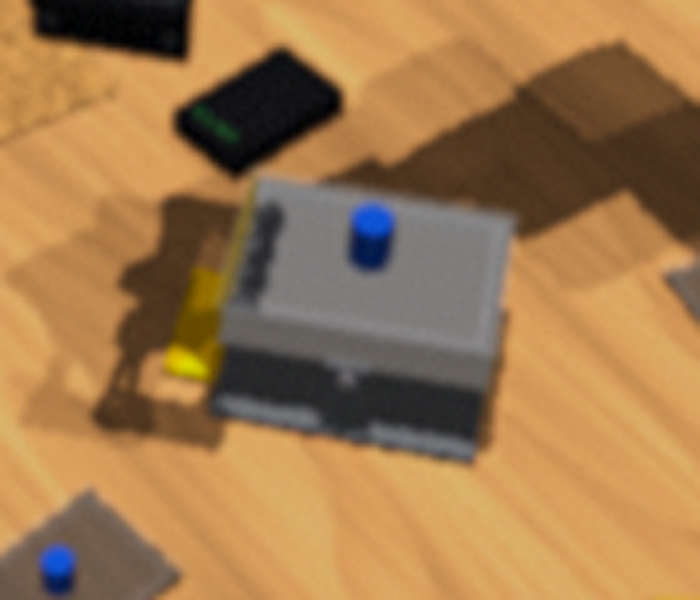

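Dish is level, the lid is seated, and the four knobs lie along the yellow wall. I'll re-measure the knob and move over it with the jaws open.

Run:
```python
from h import *
p,d,i=snap('wrist','w7')
H,W=d.shape; cc,rr=np.meshgrid(np.arange(W),np.arange(H))
u=cv2.undistortPoints(np.stack([cc,rr],-1).reshape(-1,1,2).astype(float),np.array(i['mtx']),np.array(i['dist_coeffs'])).reshape(-1,2)
P=(np.array(i['origin'])+(np.c_[u,np.ones(len(u))]@R.from_quat(i['rotation']).as_matrix().T)*d.reshape(-1,1)).reshape(H,W,3)
kt=(P[...,2]>.112)&(P[...,2]<.122)&(rr<215); k=np.median(P[kt],0);print('knob',kt.sum(),k, P[kt].min(0),P[kt].max(0))
lm=(abs(P[...,2]-.085)<.006)&(rr<215); print(np.median(P[lm][:,2]),cv2.minAreaRect(P[lm][:,:2].astype(np.float32)*1000))
print(R.from_quat(get_obs()['tool_rot']).as_matrix()[:,2])
go([.4930,.1728,.15],40.44)
```

```text
knob 1009 [0.48904132 0.17621592 0.1150395 ] [0.47717274 0.16466521 0.11218746] [0.50055041 0.18793341 0.11711176]
0.08295228729446208 ((583.9555053710938, 225.1518096923828), (317.28680419921875, 102.65576934814453), 41.00383758544922)
[ 9.28556458e-03 -5.05136993e-04 -9.99956761e-01]
t 8.55 pos [0.5689 0.0842 0.2097] yaw 40.02 F [-0.31 -0.19 -0.52]
shift [-0.061 -4.681  2.358] rot [ 0.37 -0.39 -0.42]
```

Request:
carry_out:
  deltas:
    - [-1,0,0,0,0,0,0]
    - [-1,0,0,0,0,0,0]
    - [-1,0,0,0,0,0,0]
    - [-1,0,0,0,0,0,0]

```text
time: 8.95
position: [0.5645, 0.0859, 0.2046]
tool_rot: [0.939, 0.343, -0.001, -0.001]
ft_force: [-0.4, -0.3, -0.6]
grip_width: 0.0245
```

Run:
```python
from h import *
p,d,i=snap('wrist','w8')
H,W=d.shape; cc,rr=np.meshgrid(np.arange(W),np.arange(H))
u=cv2.undistortPoints(np.stack([cc,rr],-1).reshape(-1,1,2).astype(float),np.array(i['mtx']),np.array(i['dist_coeffs'])).reshape(-1,2)
P=(np.array(i['origin'])+(np.c_[u,np.ones(len(u))]@R.from_quat(i['rotation']).as_matrix().T)*d.reshape(-1,1)).reshape(H,W,3)
kt=(P[...,2]>.112)&(P[...,2]<.122)&(rr<180)&(abs(P[...,0]-.49)<.03); k=np.median(P[kt],0);print('knob',kt.sum(),k, P[kt].min(0),P[kt].max(0))
lm=(abs(P[...,2]-.085)<.006)&(rr<180); print(np.median(P[lm][:,2]))
go([k[0],k[1],.15],40.44)
```

```text
knob 1081 [0.49345748 0.17487455 0.11740452] [0.48154087 0.16311842 0.11220529] [0.50522179 0.18694274 0.11976601]
0.08553311650884082
t 9.0 pos [0.5647 0.0858 0.2048] yaw 40.17 F [-0.34  0.08  0.37]
shift [ 0.123 -4.558  2.197] rot [-0.08  0.08 -0.27]
```

Request:
carry_out:
  deltas:
    - [-1,0.1,-1.5,0,0,0,0]
    - [-1,0.1,-3,0,0,0,0]
    - [-1,0.1,-4.3,0,0,0,0]
    - [-1,0.1,-4.55,0,0,0,0]
    - [-1,0.1,-4.55,1.2,0,0,0]
    - [-1,0.1,-4.55,2.2,0,0,0]
    - [-1,0.1,-4.55,2.2,0,0,0]
    - [-1,0.1,-4.55,2.2,0,0,0]

```text
time: 9.8
position: [0.4944, 0.1737, 0.1505]
tool_rot: [0.939, 0.343, -0.0, -0.0]
ft_force: [0.4, -0.1, -0.4]
grip_width: 0.0853
```

Run:
```python
from h import *
go([.4932,.1743,.090],40.44)
snap('wrist','w9')
```

```text
t 9.8 pos [0.4944 0.1737 0.1505] yaw 40.12 F [ 0.36 -0.14 -0.36]
shift [-0.021 -0.05   2.42 ] rot [-0.02  0.04 -0.32]
```

View pics/w9.png

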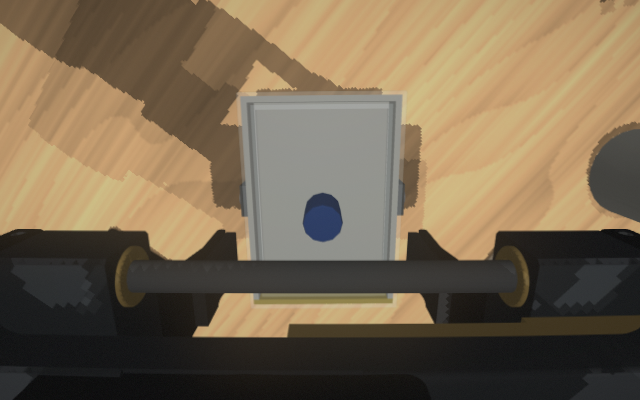

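The knob is at (217,322), centred between the open fingers. I'll descend and grip.

Request:
carry_out:
  deltas:
    - [-1,0,-0.05,0.8,0,0,0]
    - [-1,0,-0.05,1.6,0,0,0]
    - [-1,0,-0.05,2.2,0,0,0]
    - [-1,0,-0.05,2.4,0,0,0]
    - [-1,0,-0.05,2.4,0,0,0]
    - [-1,0,-0.05,2.4,0,0,0]

```text
time: 10.45
position: [0.4943, 0.175, 0.0917]
tool_rot: [0.939, 0.343, 0.001, 0.0]
ft_force: [0.3, 0.7, 0.7]
grip_width: 0.0872
```

Request:
carry_out:
  deltas:
    - [1,0,0,0,0,0,0]
    - [1,0,0,0,0,0,0]
    - [1,0,0,0,0,0,0]
    - [1,0,0,0,0,0,0]
    - [1,0,0,0,0,0,0]
    - [1,0,0,0,0,0,0]
    - [1,0,0,0,0,0,0]
    - [1,0,0,0,0,0,0]
  force: 20

```text
time: 11.25
position: [0.4932, 0.1749, 0.0906]
tool_rot: [0.939, 0.343, -0.0, -0.0]
ft_force: [0.6, -0.2, -0.0]
grip_width: 0.0308
```

Run:
```python
from h import *
go([.4932,.1743,.20],40.44)
print(get_obs()['grip_width'])
```

```text
t 11.25 pos [0.4932 0.1749 0.0906] yaw 40.13 F [ 0.58 -0.22 -0.05]
shift [-0.017  0.019 -4.376] rot [-0.    0.01 -0.31]
0.03076726007608571
```

Request:
carry_out:
  deltas:
    - [1,0,0,0,0,0,0]
    - [1,0,0,0,0,0,0]
    - [1,0,0,0,0,0,0]
    - [1,0,0,-0.2,0,0,0]
    - [1,0,0,-0.5,0,0,0]
    - [1,0,0,-1.0,0,0,0]
    - [1,0,0,-1.0,0,0,0]
  force: 25

```text
time: 11.95
position: [0.4947, 0.1752, 0.1177]
tool_rot: [0.939, 0.343, 0.002, 0.0]
ft_force: [1.2, 0.6, -1.4]
grip_width: 0.0236
```

Run:
```python
from h import *
go([.4932,.1743,.20],40.44)
print(get_obs()['grip_width'])
p,d,i=snap('scene','s7'); cv2.imwrite('pics/s7c.png',cv2.cvtColor(cv2.resize(p[170:290,290:430],None,fx=5,fy=5,interpolation=cv2.INTER_CUBIC),cv2.COLOR_RGB2BGR))
```

```text
t 11.95 pos [0.4947 0.1752 0.1177] yaw 40.13 F [ 1.18  0.6  -1.38]
shift [-0.056 -0.005 -3.292] rot [ 0.13 -0.21 -0.31]
0.023595253923935907
```

View pics/s7c.png

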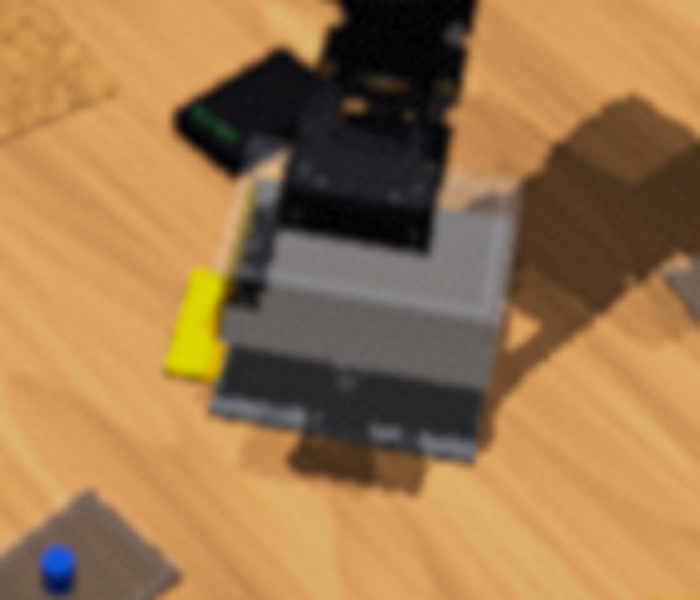

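The lid is lifted: width 23.6 mm (the knob is 24) and −1.4 N. Raising further, then over to the mat.

Request:
carry_out:
  deltas:
    - [1,0,0,-0.8,0,0,0]
    - [1,0,0,-1.8,0,0,0]
    - [1,0,0,-2.8,0,0,0]
    - [1,0,0,-3.2,0,0,0]
    - [1,0,0,-3.2,0,0,0]

```text
time: 12.5
position: [0.4941, 0.1751, 0.1969]
tool_rot: [0.939, 0.343, 0.002, 0.0]
ft_force: [0.1, -0.3, -0.8]
grip_width: 0.0235
```

Run:
```python
from h import *
go([.5536,-.1713,.20],85)
```

```text
t 12.5 pos [0.4941 0.1751 0.1969] yaw 40.13 F [ 0.11 -0.27 -0.8 ]
shift [-7.11  12.126 -0.122] rot [  0.16  -0.11 -44.87]
```

Request:
carry_out:
  deltas:
    - [1,-0.5,0.8,0,0,0,-3]
    - [1,-1.2,2.0,0,0,0,-8]
    - [1,-2.1,3.6,0,0,0,-14]
    - [1,-3,5.2,0,0,0,-20]
    - [1,-4,6.8,0,0,0,-26]
    - [1,-4.9,8.4,0,0,0,-32]
    - [1,-5.8,10,0,0,0,-38]
    - [1,-6.5,11.1,0,0,0,-42]

```text
time: 13.3
position: [0.5477, -0.1449, 0.1939]
tool_rot: [0.753, 0.658, -0.0, -0.001]
ft_force: [1.6, -0.0, -1.0]
grip_width: 0.0232
```

Run:
```python
from h import *
go([.5536,-.1713,.12],85)
```

```text
t 13.3 pos [ 0.5477 -0.1449  0.1939] yaw 82.22 F [ 1.62 -0.04 -0.99]
shift [-1.015  0.383  2.955] rot [-0.09 -0.   -2.78]
```

Request:
carry_out:
  deltas:
    - [1,-0.5,0.2,0,0,0,-2]
    - [1,-0.9,0.35,0,0,0,-2.8]
    - [1,-1.05,0.38,1,0,0,-2.8]
    - [1,-1.05,0.38,2.2,0,0,-2.8]
    - [1,-1.05,0.38,3.4,0,0,-2.8]
    - [1,-1.05,0.38,4.5,0,0,-2.8]
    - [1,-1.05,0.38,5,0,0,-2.8]
    - [1,-1.05,0.38,5,0,0,-2.8]

```text
time: 14.1
position: [0.5519, -0.1679, 0.0683]
tool_rot: [0.738, 0.675, -0.001, -0.003]
ft_force: [-0.7, 0.0, -0.6]
grip_width: 0.0234
```

Run:
```python
from h import *
p,d,i=snap('scene','s8'); cv2.imwrite('pics/s8c.png',cv2.cvtColor(cv2.resize(p[120:240,210:360],None,fx=5,fy=5,interpolation=cv2.INTER_CUBIC),cv2.COLOR_RGB2BGR))
go([.5536,-.1713,.018],85)
```

```text
t 14.15 pos [ 0.5531 -0.1686  0.0698] yaw 84.96 F [ 0.13 -0.23 -0.39]
shift [-0.108  0.032  2.073] rot [-0.12 -0.06 -0.04]
```

View pics/s8c.png

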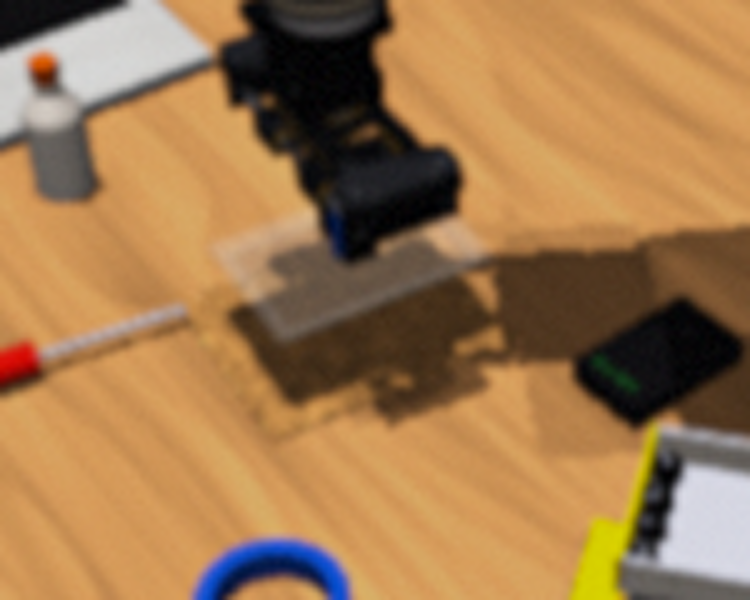

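Request:
carry_out:
  deltas:
    - [1,-0.08,0,0.5,0,0,0]
    - [1,-0.08,0,1.0,0,0,0]
    - [1,-0.08,0,1.4,0,0,0]
    - [1,-0.08,0,1.7,0,0,0]
    - [1,-0.08,0,1.8,0,0,0]
    - [1,-0.08,0,1.8,0,0,0]
    - [1,-0.08,0,1.8,0,0,0]

```text
time: 14.85
position: [0.5537, -0.1714, 0.0258]
tool_rot: [0.738, 0.675, 0.0, 0.0]
ft_force: [1.0, 0.7, -0.6]
grip_width: 0.0234
```

Run:
```python
from h import *
z=np.load('pics/scene0.npz');i={k:z[k] for k in z.files}
p=z['p'];cv2.imwrite('pics/m.png',cv2.cvtColor(cv2.resize(p[150:220,230:330],None,fx=7,fy=7,interpolation=cv2.INTER_CUBIC),cv2.COLOR_RGB2BGR))
go([.5536,-.1713,.017],85)
```

```text
t 14.85 pos [ 0.5537 -0.1714  0.0258] yaw 84.93 F [ 0.95  0.7  -0.6 ]
shift [ 0.003 -0.005  0.353] rot [ 0.03  0.01 -0.07]
```

View pics/m.png

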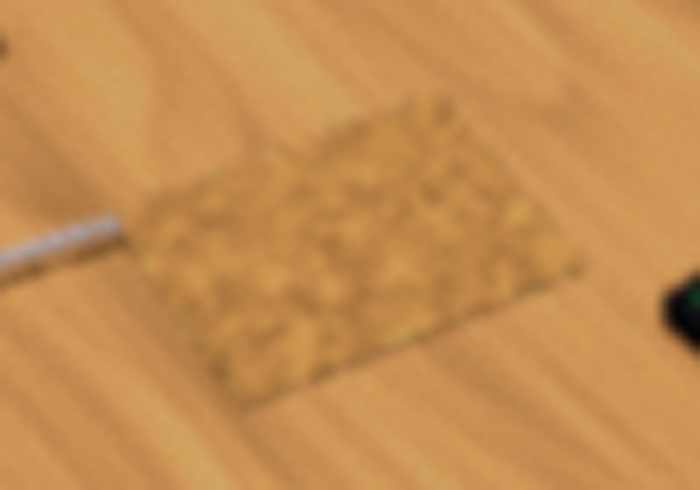

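Run:
```python
from h import *
z=np.load('pics/scene0.npz');i={k:z[k] for k in z.files}
q=np.array([atz(i,150+r/7,230+c/7,.003) for c,r in[(125,208),(440,95),(585,265),(240,410)]]);print(q.round(3),q.mean(0))
```

```text
[[ 0.63  -0.25   0.003]
 [ 0.461 -0.232  0.003]
 [ 0.475 -0.088  0.003]
 [ 0.654 -0.101  0.003]] [ 0.55522936 -0.16754579  0.003     ]
```

Request:
carry_out:
  deltas:
    - [1,0,0,0.1,0,0,0]
    - [1,0,0,0.2,0,0,0]
    - [1,0,0,0.28,0,0,0]
    - [1,0,0,0.33,0,0,0]
    - [1,0,0,0.33,0,0,0]
    - [1,0,0,0.33,0,0,0]

```text
time: 15.45
position: [0.5535, -0.1713, 0.0174]
tool_rot: [0.738, 0.675, 0.0, 0.0]
ft_force: [-0.1, 0.0, -1.3]
grip_width: 0.0233
```

Both cameras agree on the mat centre to about 4 mm. The lid is still hanging (−1.3 N), so I'll lower it in small steps.

Request:
carry_out:
  deltas:
    - [1,0,0,0.03,0,0,0]
    - [1,0,0,0.05,0,0,0]
    - [1,0,0,0.05,0,0,0]
    - [1,0,0,0.05,0,0,0]

```text
time: 15.85
position: [0.5536, -0.1713, 0.0166]
tool_rot: [0.738, 0.675, 0.0, 0.0]
ft_force: [0.0, 0.4, 3.7]
grip_width: 0.023
```

Request:
carry_out:
  deltas:
    - [1,0,0,0.03,0,0,0]
    - [1,0,0,0.05,0,0,0]
    - [1,0,0,0.05,0,0,0]
    - [1,0,0,0.05,0,0,0]

```text
time: 16.25
position: [0.5537, -0.1713, 0.0166]
tool_rot: [0.738, 0.675, 0.0, 0.0]
ft_force: [-2.5, 0.9, 11.9]
grip_width: 0.0232
```

The lid is on the mat: contact at z = 0.0166, as predicted. I'll ease the pressure and open gently.

Request:
carry_out:
  deltas:
    - [1,0,0,-0.05,0,0,0]
    - [1,0,0,-0.05,0,0,0]
    - [-1,0,0,-0.05,0,0,0]
    - [-1,0,0,-0.05,0,0,0]
    - [-1,0,0,-0.05,0,0,0]
    - [-1,0,0,-0.05,0,0,0]
    - [-1,0,0,-0.05,0,0,0]
    - [-1,0,0,-0.05,0,0,0]

```text
time: 17.05
position: [0.5534, -0.1713, 0.016]
tool_rot: [0.738, 0.675, -0.0, -0.0]
ft_force: [0.7, -0.2, 0.3]
grip_width: 0.0635
```

Request:
carry_out:
  deltas:
    - [-1,0,0,0,0,0,0]
    - [-1,0,0,0,0,0,0]
    - [-1,0,0,0,0,0,0]
    - [-1,0,0,-0.5,0,0,0]
    - [-1,0,0,-1.5,0,0,0]
    - [-1,0,0,-3,0,0,0]
    - [-1,0,0,-5,0,0,0]
    - [-1,0,0,-7,0,0,0]

```text
time: 17.85
position: [0.5529, -0.171, 0.1933]
tool_rot: [0.738, 0.675, -0.0, -0.0]
ft_force: [0.5, -0.6, 0.6]
grip_width: 0.0868
```

Request:
carry_out:
  deltas:
    - [-1,0,-1,-1,0,0,0]
    - [-1,0,-2.5,-2,0,0,0]
    - [-1,0,-3,-2,0,0,0]
    - [-1,0,-3,-2,0,0,0]
    - [-1,0,-3,-2,0,0,0]
    - [-1,0,-3,-2,0,0,0]

```text
time: 18.45
position: [0.4796, -0.1649, 0.2403]
tool_rot: [0.738, 0.675, 0.0, -0.0]
ft_force: [0.2, 0.5, 0.4]
grip_width: 0.0869
```

Run:
```python
from h import *
p,d,i=snap('scene','s9'); cv2.imwrite('pics/s9c.png',cv2.cvtColor(cv2.resize(p[110:290,190:430],None,fx=3.3,fy=3.3,interpolation=cv2.INTER_CUBIC),cv2.COLOR_RGB2BGR))
H,W=d.shape; cc,rr=np.meshgrid(np.arange(W),np.arange(H))
u=cv2.undistortPoints(np.stack([cc,rr],-1).reshape(-1,1,2).astype(float),np.array(i['mtx']),np.array(i['dist_coeffs'])).reshape(-1,2)
P=(np.array(i['origin'])+(np.c_[u,np.ones(len(u))]@R.from_quat(i['rotation']).as_matrix().T)*d.reshape(-1,1)).reshape(H,W,3)
hsv=cv2.cvtColor(p,cv2.COLOR_RGB2HSV)
b=(abs(P[...,0]-.55)<.08)&(abs(P[...,1]+.17)<.08)&(hsv[...,0]>100)&(hsv[...,0]<130)&(hsv[...,1]>140)
print('blue',b.sum(),np.median(P[b],0) if b.any() else '', P[b][:,2].max() if b.any() else '')
o=get_obs();print(o['time'],o['position'],o['ft_force'],o['grip_width'])
snap('wrist','w10')
```

```text
blue 101 [ 0.54637695 -0.1618862   0.0461583 ] 0.42234759950280815
18.5 [ 0.47956047 -0.16479483  0.24019178] [-0.00123089  0.40995513  0.27662744] 0.08706268897437149
```

View pics/s9c.png

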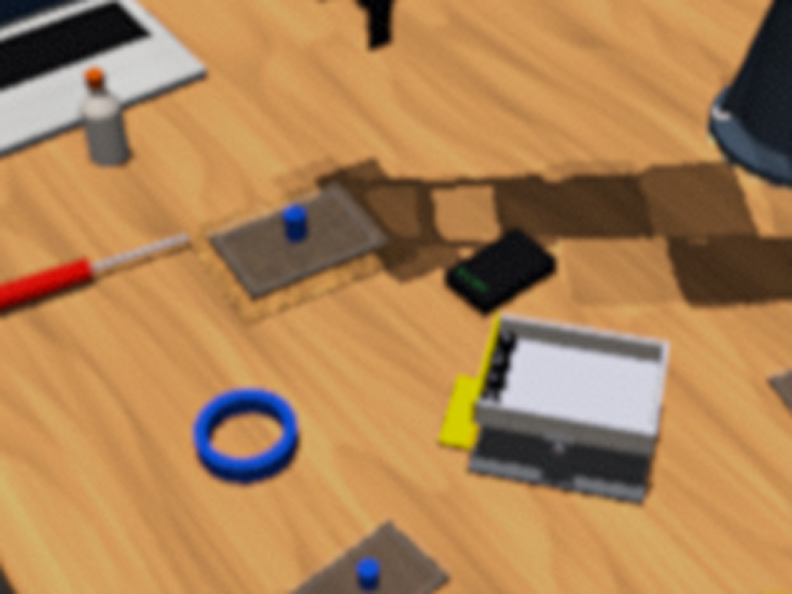

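View pics/w10.png

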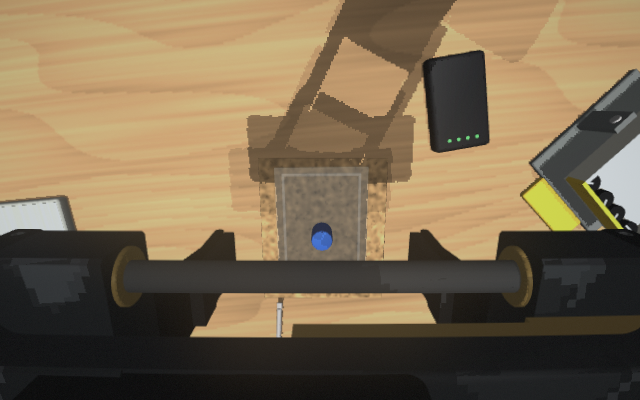

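The lid lies flat on the cork mat, knob up, with a cork border visible around it. The four knobs are still at the yellow wall, the dish is level and the gripper is clear, so I'm handing in.

```bash
python3 -c "
from rig import *
print(hand_in())"
```

```text
the job is handed in; nothing more can be done
None
```

I tipped the dish by pressing on the lid near its yellow-walled end until all four knobs slid against the yellow wall. I let it come back level with the lid still on. Then I lifted the lid by its blue knob, turned it to line up with the cork mat and set it down there. The job was handed in at about 18.5 s; no verdict was reported.

**Last checks, from the camera pictures:**
- **Lid:** it lies flat and knob up on the mat. It was released within about 4 mm of the mat's centre as both cameras measured it. One last blue-pixel reading put the lid's knob about 10 mm away, but that mask also caught other pixels; either figure is within the 35 mm allowed.
- **Knobs and dish:** all four knobs are in a row at the yellow wall and the dish looks level. I judged both by eye and did not measure them.
- **Surroundings:** the bystanders I could see (power bank, tape, screwdriver, glue) look unmoved. The mug and memory stick were out of the last close view; the arm did not go near them. The gripper was open and clear.

While setting the lid down I pressed it onto the mat with about 12 N for a moment, well under the limits, and eased off before opening the jaws.

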